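# Park the mill jar in its rack with a paddle

### The job

Take the wooden paddle out of the tool block and, touching the porcelain jar with nothing but the paddle, gently roll it along the rack's rails and press it against the rubber buffer until both sprung catches have snapped in behind it; porcelain chips, so never shove it (keep under 18 N) or send it rolling fast. Then stand the paddle back in its slot in the block, let go, and leave the crock, the bottle, the cup and the standing jar where they are.

Things in the scene. Friction and masses are not known exactly. Their poses are not given: they have to be found in the camera images.
- rack: Fixed steel jar rack, a lane 362 mm long, 124 mm wide. Origin: on the table, under the lane's centre line; x along the lane to the buffer end, y left, z up. Round-bar rails at y = +-30 mm, tops at z = 45 mm, from x = 190 mm to the front, there turned up (x = -172, to z = 62 mm). Side guides: inner faces at y = +-50.5 mm, tops at z = 74 mm. It carries an adjustable end stop.
- catch_left (a joint): Sprung 45 mm steel finger at the left (+y) of the end stop (z = 79 to 91 mm), nose to the buffer, standing 9 mm into the jar's path; a mirrored one at the right. The end stop (catches and buffer) is clamped by hand: its noses are at x = 31 to 62 mm in the rack's frame, where is not measured: see or feel it. Rad: 0 = in, about 0.15 held aside by the jar: 2 to 6 N to enter, then 1 to 3 N.
- catch_right (a joint): The mirrored finger at the right (-y): 0 = in, about 0.15 held aside. 78.5 mm beyond the noses stands the end stop's rubber buffer (40 mm disc, centre 85 mm high), giving 1 mm per 3 N, at most 8 mm. Only when the jar is about 2 mm into it do both catches snap in behind it: a push of about 8 to 13 N with the rubbing. Then the buffer holds the jar back against the noses.
- jar: White porcelain mill jar lying across the rails: a cylinder of 80 mm diameter and 96 mm length, about 0.55 kg (0.44 to 0.69). Origin at its centre, 85 mm above the table on the rails; its y axis is its own axis and lies along the rack's y. It starts at rest in the front part of the lane, before the catches, and rolls freely.
- paddle: Wooden potter's paddle, 0.11 kg, standing upright in the slot of the block, handle up. Origin: centre of its lower edge; z up along the handle, x through its thickness. Blade 12 mm thick (x), 56 mm wide (y), from z = 0 to 66 mm; handle 22 mm thick (x), 28 mm wide (y), from z = 66 to 126 mm.
- block: Fixed wooden tool block 90 x 100 mm, 50 mm high, with three short tool ends along one edge, at x = +30 mm, up to 68 mm high. Origin: centre of its base on the table. The slot for the paddle is centred at x = -12 mm, y = 0 in its frame, 20 mm (x) by 64 mm (y), chamfered, its floor 10 mm above the table; the paddle's thickness lies along the block's x. Block and brush crock may have changed places.
- crock: Bystander: terracotta crock with brushes, 84 mm across, 170 mm high. Origin: centre of its underside.
- bottle: Bystander: white bottle, 52 mm across, 130 mm high. Origin: centre of its underside.
- tumbler: Bystander: white unglazed cup, 72 mm across, 100 mm high. Origin: centre of its underside.
- spare_jar: Bystander: a second mill jar standing upright, 80 mm across, 110 mm high. Origin: centre of its underside.
Not all that is in view belongs to the job. Several things have the shape of the paddle; the one meant has the colours described above.

How it is judged:
By the outcome, as a careful person would: the job done as asked, in the order asked, and still so for the second after the job is handed in, with the robot touching nothing.
It also fails if it takes over 67 s, if anything falls off the work surface, if the arm or the gripper's body presses on something with over 40 N, if the wrist force passes 120 N, or if a joint passes its speed limit or range.

### The arm

A 6-joint arm with a two-finger parallel gripper is mounted at the origin on the work surface. World frame = base frame: x ahead of the robot, y to its left, z up, the work surface at z = 0. Lengths are in mm, angles in rad, forces in N, time in s.
With the tool pointing down it reaches from about 325 to 775 mm from the base axis. Payload 9.3 kg.
Tool frame: the origin (TCP) lies on the mounting face of the last link; the fingertips stand 173 mm ahead of it and the grasp point (between the pads) lies 155 mm ahead of it; z points along the fingers, y is the line along which they close (so a half turn about z gives the same grasp; the last joint's range is limited). The gripper opens to 85 mm and grips with 20 to 120 N. Pads are 22 mm wide; open, the fingers measure 114 mm over their backs; the gripper's body (76 mm by 85 mm) begins 54 mm behind the grasp point. The pads swing forward as they close: fully open they stand 13 mm farther back than shut.
Start: joints at [1.09, 0.259, 0.021, 1.334, 0, 1.418], TCP at [177.08, 520.711, 404.679] pointing down, gripper open.
Joint ranges: [-3.04, 3.04], [-0.91, 1.82], [-1.04, 1.36], [-1.92, 1.95], [-1.52, 1.45], [-3.14, 3.14]. Speed limits (rad/s): [2.22, 2.22, 2.79, 3.14, 3.14, 3.14].

### API

Orientations are given as a rotation vector (axis times angle).
In Python, from plant import sensors, viewer, job gives the robot as it stands. The module is installed in compiled form; this text tells all that it offers.
- The arm moves only by the tool send_rows, never from a script. Its arguments are lists of equal length, an entry for each row: "travel": the shift along the tool's x, y, z normalised to -1 to 1, where 1 is 40 cm, a list of three; "twist": the turn, a rotation vector about the tool's x, y, z normalised to -1 to 1, where 1 is 90 degrees, a list of three. A call has 1 to 5 rows; each row is the pose to reach, as a shift and turn from the pose commanded when the call began, along the tool's axes at that moment; what a row does not reach only later rows make up. A row lasts 1/12 s, in which the tool goes at most 41.7 mm and 7.16 degrees, less where a joint would pass 70% of its speed; a pose out of reach is approached as far as the arm can. A call with a number of a shift or a turn outside -1 to 1 is refused whole. A call with a gripper value outside its range is refused whole. "gripper" is the closure, from 0 (fully open) to 1 (shut), set as the call begins (left out, the last holds). The fingers move at their own pace and stop on an object; "force" is the grip in N (left out, the last holds). Time passes only in rows, so rows that repeat a pose let the fingers close. It gives the time, the measured TCP pose, the force, the opening and the grip force at its end, in the units of the state.
- sensors.read_state(): the state, without advancing time (a new reading comes with each control period).
- viewer.capture(name): name is "scene" or "top" or "wrist"; returns the picture (480x640x3 uint8, red, green, blue); there is no depth.
- viewer.camera_model(name): a dict with "fx", "fy", "cx", "cy" (pixels), "rvec" (rotation vector, rad) and "tvec" (3), from world to camera coordinates, as OpenCV has them; the wrist camera has in their place "tool_from_camera" (4x4, takes a point from camera to tool coordinates, whose origin is the TCP and whose axes are the flange's). Camera axes: x right, y down, z forward; pixel columns grow to the right and rows downward; lengths in mm; the calibration is good to about 2 mm. A picture is of the moment at which its call begins: read the wrist's pose just before it. camera_model takes no time and is no camera call.
- job.finish_job(): hands the job in; it is judged then, once.
The state is a dict: "t": time; "q": joint angles; "qvel": joint speeds; "joint_efforts": joint torques, N m; "eef_pos": TCP position; "tool_rot": TCP orientation; "wrist_force": force on the tool from outside, world axes, zero at the start; "wrist_torque": the same for the moment, N m; "opening": finger opening in mm; "grasp_force": force on a finger pad.
Only numpy, scipy, OpenCV 4.12 (cv2) and the standard library are available. Lean on these libraries where they do the work, as an engineer would, in place of code of your own. Each camera call takes 0.05 s, during which the arm holds its last target. There are 200 camera calls.

## Working session

There is one attempt and no reset: what is moved stays moved. The work goes in short steps, Python scripts to look and compute and a tool call to move; the robot and the scene stay as the last step left them, time stands still between calls to the robot, and variables do not carry over. Pictures are saved under pics/ and viewed, at most 10 in all, crops included, and the job is handed in when it is done.

Besides the shell and the picture viewer there is one more tool, called by a JSON object that holds its "method" and its "body". send_rows: Moves the arm, as the interface text tells. Scaled input: -1 to 1 covers 40 cm each way for a shift and 90 degrees each way for a turn. Its arguments: {"type":"object","properties":{"travel":{"type":"array","items":{"type":"array","items":{"type":"number","minimum":-1,"maximum":1}}},"twist":{"type":"array","items":{"type":"array","items":{"type":"number","minimum":-1,"maximum":1}}},"gripper":{"type":"number"},"force":{"type":"number"}},"required":["travel","twist"]}

```bash
mkdir -p pics; cat > h.py <<'E'
import numpy as np, cv2
from scipy.spatial.transform import Rotation as R
from plant import sensors, viewer, job
def snap(n,f):
    im=viewer.capture(n); cv2.imwrite(f'pics/{f}.png',im[:,:,::-1]); return im
def cam(n):
    m=viewer.camera_model(n); K=np.array([[m['fx'],0,m['cx']],[0,m['fy'],m['cy']],[0,0,1]])
    if 'rvec' in m:
        Rm=R.from_rotvec(np.ravel(m['rvec'])).as_matrix(); t=np.ravel(m['tvec'])
        return K,Rm,t
    s=sensors.read_state(); T=np.eye(4);T[:3,:3]=R.from_rotvec(s['tool_rot']).as_matrix();T[:3,3]=s['eef_pos']
    T=np.linalg.inv(T@np.array(m['tool_from_camera'])); return K,T[:3,:3],T[:3,3]
def ray(c,u,v,z):
    K,Rm,t=c; o=-Rm.T@t; d=Rm.T@np.linalg.inv(K)@[u,v,1]; return o+d*(z-o[2])/d[2]
def proj(c,p):
    K,Rm,t=c; q=K@(Rm@np.asarray(p,float)+t); return q[:2]/q[2]
def plan(p,rv=None):
    "shift in tool axes/400 mm, twist/90deg, to reach TCP world p, rotation Rotation rv"
    s=sensors.read_state(); A=R.from_rotvec(s['tool_rot'])
    tr=A.inv().apply(np.array(p)-s['eef_pos'])/400
    tw=(A.inv()*rv).as_rotvec()/(np.pi/2) if rv is not None else np.zeros(3)
    print('travel',np.round(tr,4),'twist',np.round(tw,4))
E
python3 - <<'E'
from h import *
np.set_printoptions(suppress=True,precision=3)
for n in ('scene','top'):
    snap(n,n+'0'); c=cam(n); print(n,c[0][0,0],c[0][0,2],c[0][1,2],-c[1].T@c[2],c[1])
s=sensors.read_state(); print(s)
print(R.from_rotvec(s['tool_rot']).as_matrix()); print(viewer.camera_model('wrist'))
E
```

```text
scene 468.10828577387906 318.5105095414357 234.900565894625 [1184.468 -140.256  863.421] [[ 0.273  0.962  0.013]
 [ 0.73  -0.198 -0.655]
 [-0.627  0.188 -0.756]]
top 492.6260505149822 319.5776118108608 236.51097932684914 [ 401.517   44.874 1342.149] [[-0.015 -1.    -0.006]
 [-0.993  0.016 -0.117]
 [ 0.117  0.004 -0.993]]
{'t': 0.1, 'q': array([ 1.09 ,  0.259,  0.021,  1.334, -0.   ,  1.418]), 'qvel': array([-0.001, -0.   ,  0.002, -0.001, -0.   , -0.001]), 'joint_efforts': array([  0.004, -55.669,  34.507,   0.012,  -0.   ,  -0.   ]), 'eef_pos': array([177.047, 520.665, 404.118]), 'tool_rot': array([-0.512, -3.099,  0.002]), 'wrist_force': array([-0.009, -1.001,  0.341]), 'wrist_torque': array([ 0.026, -0.019, -0.012]), 'grasp_force': 0.0, 'opening': 85.1903450185883}
[[-0.947  0.322 -0.001]
 [ 0.322  0.947 -0.001]
 [ 0.    -0.001 -1.   ]]
{'fx': 375.045863749094, 'fy': 375.045863749094, 'cx': 318.2122632101878, 'cy': 240.17145755187238, 'tool_from_camera': array([[-0.   , -0.965, -0.264, 66.543],
       [ 1.   , -0.   , -0.   ,  0.658],
       [-0.   , -0.264,  0.965, 30.457],
       [ 0.   ,  0.   ,  0.   ,  1.   ]])}
```

View pics/top0.png

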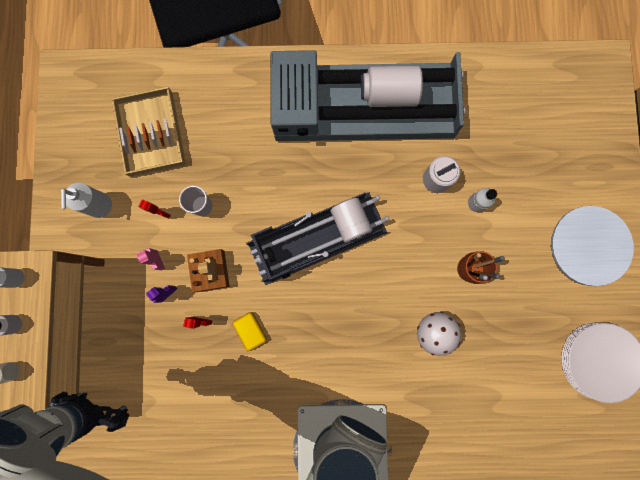

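View pics/scene0.png

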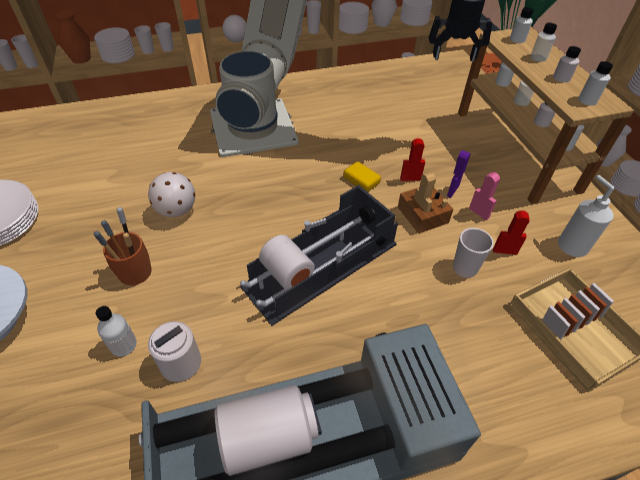

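The top view shows the rack running from its front at (380,215) to the buffer end at (258,262). The jar is at (350,218) and the block with the paddle at (208,270). The tumbler is at (195,200), the spare jar at (442,173), the bottle at (484,199) and the crock at (480,267). I'll zoom in on the rack and block.

```bash
python3 - <<'E'
import cv2
a=cv2.imread('pics/top0.png')[185:295,175:395]; cv2.imwrite('pics/c1.png',cv2.resize(a,None,fx=3.6,fy=3.6,interpolation=cv2.INTER_CUBIC))
a=cv2.imread('pics/scene0.png')[160:330,235:465]; cv2.imwrite('pics/c2.png',cv2.resize(a,None,fx=3.4,fy=3.4,interpolation=cv2.INTER_CUBIC))
E
```

```text
(no output)
```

View pics/c1.png

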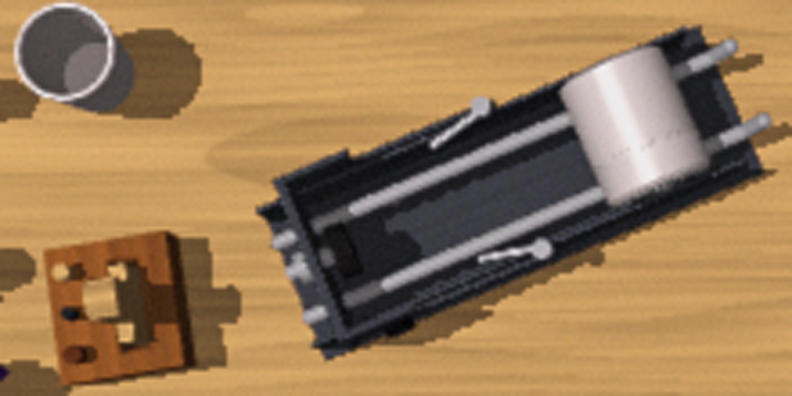

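View pics/c2.png

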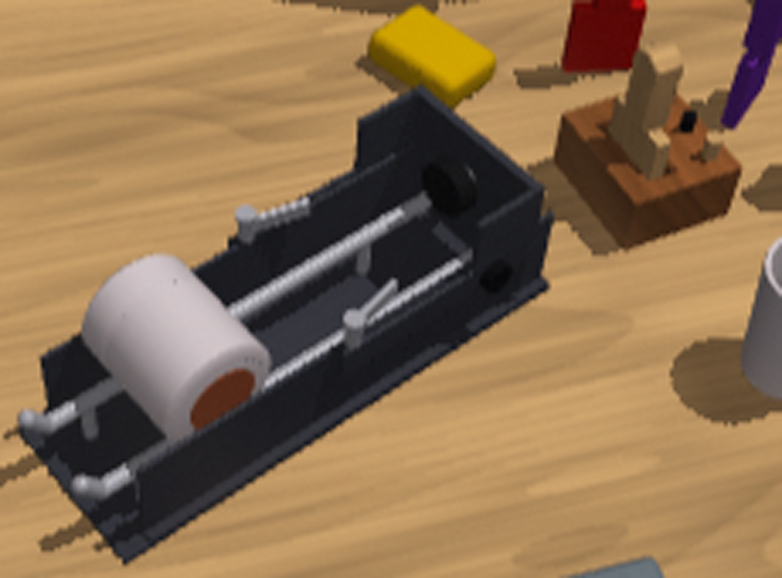

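The crops show the rail tips at crop pixels (735,45) and (765,120), and two light-grey catches with noses around (435,145) and (482,258). The black buffer disc is at (345,250). The paddle stands in the block, with the three tool ends on the block's left (+y world) side.

```bash
python3 - <<'E'
from h import *
np.set_printoptions(suppress=True,precision=1)
c=cam('top'); s=cam('scene')
P=lambda u,v,z:ray(c,u/3.6+175,v/3.6+185,z)[:2]
S=lambda u,v,z:ray(s,u/3.4+235,v/3.4+160,z)[:2]
print('rail tips',P(735,45,60),P(765,120,60),'scene',S(88,488,60),S(33,425,60))
a,b,d,e=P(355,210,45),P(560,122,45),P(390,283,45),P(600,195,45)
print('rails',a,b,d,e,[np.degrees(np.arctan2(*(p-q)[::-1])) for p,q in((a,b),(d,e))])
print('noses top',P(435,145,91),P(482,258,91),'scene',S(393,285,91),S(308,203,91)); print('pivots',P(482,103,91),P(542,248,91))
# jar bbox edges: ends/sides silhouettes
print('jar corners z85/100',P(562,92,95),P(662,45,95),P(612,203,95),P(708,165,95))
print('tools',P(60,270,68),P(70,313,68),P(80,355,68))
print('shoulders',P(120,270,76),P(127,332,76),'handle top',P(100,298,136),'scene',S(663,55,136))
print('block c',P(115,310,50))
E
```

```text
rail tips [ 654.5 -108.8] [ 598.5 -129. ] scene [ 663.2 -102.1] [ 610.  -125.5]
rails [538.7 172.4] [601.7  20.5] [484.5 147. ] [546.9  -8. ] [np.float64(112.54020137208302), np.float64(111.9327793226562)]
noses top [579.5 110.7] [498.3  78.2] scene [586.1 111.6] [504.3  79.6]
pivots [609.2  76.8] [504.7  35.6]
jar corners z85/100 [615.6  19.6] [648.5 -52.4] [535.5 -14.3] [561.5 -82.9]
tools [496.1 383. ] [465.  375.3] [434.9 367.7]
shoulders [494.8 337.8] [450.5 332.3] handle top [471.5 337.4] scene [475.5 339.2]
block c [467.6 347.2]
```

```bash
cat >> h.py <<'E'
def down(yaw):
    "tool z down, tool y at world angle yaw (deg)"
    a=np.radians(yaw); y=np.array([np.cos(a),np.sin(a),0]); z=np.array([0,0,-1.]); return R.from_matrix(np.c_[np.cross(y,z),y,z])
E
python3 -c "
from h import *
plan([450,260,415],down(101))"
```

```text
travel [-0.8558 -0.3973 -0.0268] twist [-7.000e-04 -3.000e-04 -3.309e-01]
```

{"method": "send_rows", "body": {"travel": [[-0.856, -0.397, -0.027], [-0.856, -0.397, -0.027], [-0.856, -0.397, -0.027], [-0.856, -0.397, -0.027], [-0.856, -0.397, -0.027]], "twist": [[0, 0, -0.331], [0, 0, -0.331], [0, 0, -0.331], [0, 0, -0.331], [0, 0, -0.331]], "gripper": 0.3}}

```text
t: 0.52
eef_pos: [316.2, 388.0, 410.0]
tool_rot: [0.312, -3.126, 0.0]
wrist_force: [0.1, 0.0, -0.4]
opening: 59.6
grasp_force: 0.0
```

```bash
python3 -c "
from h import *
print(sensors.read_state())
plan([450,260,415],down(101))"
```

```text
{'t': 0.5167, 'q': array([ 7.19204862e-01,  1.72618271e-01, -7.83293599e-02,  1.32028956e+00,
        2.10060579e-04,  5.20025094e-01]), 'qvel': array([-1.02154515, -0.10044301, -0.09078645,  0.00421896, -0.00511347,
       -1.81585499]), 'joint_efforts': array([ 9.50045049e+00, -5.02770638e+01,  3.36723411e+01,  4.85597067e-01,
        4.94734989e-02,  2.60750435e+00]), 'eef_pos': array([316.17443219, 388.01731051, 409.97814206]), 'tool_rot': array([ 3.12306036e-01, -3.12554763e+00,  1.33512074e-04]), 'wrist_force': array([ 0.06957541,  0.01243068, -0.43432852]), 'wrist_torque': array([ 9.60243162e-03, -2.36282173e-02, -2.71843875e-05]), 'grasp_force': 0.0, 'opening': 59.617770523172666}
travel [-0.2646 -0.3799 -0.0127] twist [-0.     -0.0003  0.0046]
```

{"method": "send_rows", "body": {"travel": [[-0.264, -0.38, -0.013], [-0.264, -0.38, -0.013], [-0.264, -0.38, -0.013], [-0.264, -0.38, -0.013], [-0.264, -0.38, -0.013]], "twist": [[0, 0, 0], [0, 0, 0], [0, 0, 0], [0, 0, 0], [0, 0, 0]]}}

```text
t: 0.93
eef_pos: [451.0, 257.0, 415.0]
tool_rot: [-0.297, 3.127, -0.001]
wrist_force: [-0.1, 0.3, -0.4]
opening: 60.0
grasp_force: 0.0
```

{"method": "send_rows", "body": {"travel": [[0, 0, 0], [0, 0, 0], [0, 0, 0]], "twist": [[0, 0, 0], [0, 0, 0], [0, 0, 0]]}}

```text
t: 1.18
eef_pos: [448.0, 260.2, 415.1]
tool_rot: [0.301, -3.126, -0.0]
wrist_force: [-0.3, 0.6, -0.3]
opening: 59.8
grasp_force: 0.0
```

```bash
python3 -c "
from h import *
s=sensors.read_state();print(s['t'],s['eef_pos'],s['qvel'])
c=cam('wrist');np.savez('w1.npz',K=c[0],R=c[1],t=c[2])
snap('wrist','w1')"
```

```text
1.1833 [447.97719721 260.23910744 415.11449954] [ 0.02151042 -0.00717955 -0.00059503 -0.00025125  0.00100519  0.0014663 ]
```

View pics/w1.png

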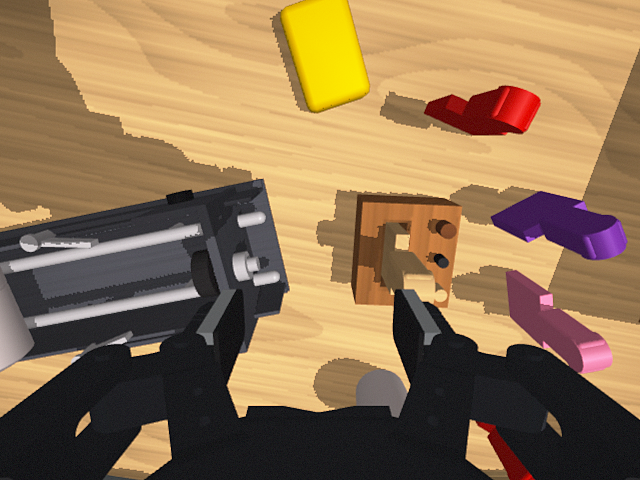

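The wrist view shows the block spanning about (355–461, 196–306), with the paddle at about (400,260). The buffer is at (203,272) and the catches are at the left. I'll zoom in on the block.

```bash
python3 - <<'E'
import cv2
a=cv2.imread('pics/w1.png')[185:315,345:475]; cv2.imwrite('pics/c3.png',cv2.resize(a,None,fx=4.6,fy=4.6,interpolation=cv2.INTER_CUBIC))
E
```

```text
(no output)
```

View pics/c3.png

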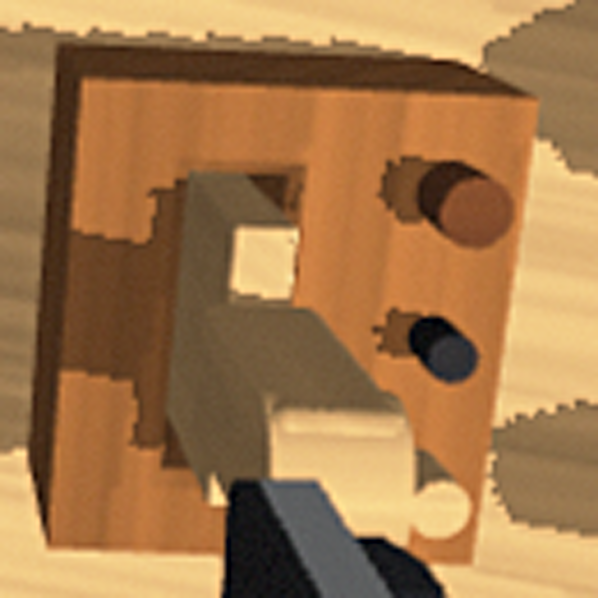

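```bash
python3 - <<'E'
from h import *
np.set_printoptions(suppress=True,precision=1)
d=np.load('w1.npz'); c=(d['K'],d['R'],d['t'])
P=lambda u,v,z:ray(c,(u+.5)/4.6-.5+345,(v+.5)/4.6-.5+185,z)[:2]
ang=lambda v:np.degrees(np.arctan2(v[1],v[0]))
A,B,C,D=P(80,78,50),P(538,97,50),P(472,563,50),P(48,548,50)
print(A,B,C,D,'len',np.linalg.norm(B-A),np.linalg.norm(C-D),np.linalg.norm(D-A),np.linalg.norm(C-B),'c',(A+B+C+D)/4)
print('x ang',ang(B-A),ang(C-D),'y ang',ang(A-D)+0,ang(B-C))
th=np.radians(ang((B-A)+(C-D))); ex=np.array([np.cos(th),np.sin(th)]); print('slot c',(A+B+C+D)/4-12*ex, np.degrees(th))
sh=[P(*p,76) for p in((232,228),(298,228),(293,298),(230,298))]; m=np.mean(sh,0); ey=np.array([-ex[1],ex[0]])
print('shoulder',sh,m,'near side centre x along width 14..28 =21: paddle c:',m+21*ey,m-21*ey)
h=(P(270,395,136),P(415,405,136)); print('handle edge',h,ang(h[1]-h[0]))
W=lambda u,v,z:ray(c,u,v,z)[:2]
r=[W(8,267,45),W(200,229,45),W(35,322,45),W(205,291,45)]; print('rails',r,ang(r[1]-r[0]),ang(r[3]-r[2]))
E
```

```text
[429.6 297.3] [416.2 386.4] [514.7 401.5] [528.4 312.7] len 90.0572237010856 89.78942169876898 99.98344150834441 99.68828301322317 c [472.2 349.5]
x ang 98.57391860007391 98.76163757018722 y ang -171.13960523567246 -171.29295412430326
slot c [474.  337.6] 98.66763832283218
shoulder [array([447.9, 327.2]), array([445.6, 339.2]), array([458.8, 341.7]), array([461.1, 330.1])] [453.3 334.6] near side centre x along width 14..28 =21: paddle c: [432.6 331.4] [474.1 337.7]
handle edge (array([459.7, 323.9]), array([457.1, 346.1])) 96.80049588647938
rails [array([556.4, -20.7]), array([484.1, 155.6]), array([610.7,   4.4]), array([545.2, 167.2])] 112.28206683124878 111.90091564798426
```

```bash
python3 -c "
from h import *
plan([474.1,337.7,340],down(98.7));plan([474.1,337.7,261],down(98.7))"
```

```text
travel [-0.1019  0.1765  0.1881] twist [ 0.0001 -0.0003  0.0261]
travel [-0.102   0.1765  0.3856] twist [ 0.0001 -0.0003  0.0261]
```

{"method": "send_rows", "body": {"travel": [[-0.102, 0.1765, 0.09], [-0.102, 0.1765, 0.188], [-0.102, 0.1765, 0.188], [-0.102, 0.1765, 0.188], [-0.102, 0.1765, 0.188]], "twist": [[0, 0, 0.026], [0, 0, 0.026], [0, 0, 0.026], [0, 0, 0.026], [0, 0, 0.026]]}}

```text
t: 1.65
eef_pos: [473.7, 338.7, 338.8]
tool_rot: [0.242, -3.129, 0.002]
wrist_force: [0.1, -0.5, 0.5]
opening: 59.9
grasp_force: 0.0
```

{"method": "send_rows", "body": {"travel": [[0, 0, 0], [0, 0, 0]], "twist": [[0, 0, 0], [0, 0, 0]]}}

```text
t: 1.82
eef_pos: [474.4, 337.2, 341.8]
tool_rot: [-0.238, 3.131, 0.001]
wrist_force: [-0.2, -0.4, 0.1]
opening: 59.8
grasp_force: 0.0
```

```bash
python3 -c "
from h import *
plan([474.1,337.7,340],down(98.7));plan([474.1,337.7,261],down(98.7))"
```

```text
travel [0.0006 0.0015 0.0044] twist [0.0004 0.0013 0.    ]
travel [0.001  0.0014 0.2019] twist [0.0004 0.0013 0.    ]
```

{"method": "send_rows", "body": {"travel": [[0, 0.001, 0.06], [0, 0.001, 0.12], [0, 0.001, 0.17], [0, 0.001, 0.2], [0, 0.001, 0.2]], "twist": [[0, 0, 0], [0, 0, 0], [0, 0, 0], [0, 0, 0], [0, 0, 0]]}}

```text
t: 2.23
eef_pos: [474.3, 336.7, 259.2]
tool_rot: [0.236, -3.131, 0.001]
wrist_force: [-0.6, 0.2, -0.3]
opening: 59.9
grasp_force: 0.0
```

{"method": "send_rows", "body": {"travel": [[0, 0, 0], [0, 0, 0], [0, 0, 0], [0, 0, 0]], "twist": [[0, 0, 0], [0, 0, 0], [0, 0, 0], [0, 0, 0]]}}

```text
t: 2.57
eef_pos: [475.0, 337.6, 261.5]
tool_rot: [-0.237, 3.131, 0.001]
wrist_force: [-0.3, -0.3, -0.2]
opening: 59.7
grasp_force: 0.0
```

{"method": "send_rows", "body": {"travel": [[0, 0, 0], [0, 0, 0], [0, 0, 0], [0, 0, 0], [0, 0, 0]], "twist": [[0, 0, 0], [0, 0, 0], [0, 0, 0], [0, 0, 0], [0, 0, 0]], "gripper": 1, "force": 80}}

```text
t: 2.98
eef_pos: [475.0, 337.6, 260.5]
tool_rot: [-0.237, 3.132, 0.0]
wrist_force: [0.2, -0.7, 3.3]
opening: 20.9
grasp_force: 78.7
```

{"method": "send_rows", "body": {"travel": [[0, 0, 0], [0, 0, 0], [0, 0, 0], [0, 0, 0], [0, 0, 0]], "twist": [[0, 0, 0], [0, 0, 0], [0, 0, 0], [0, 0, 0], [0, 0, 0]]}}

```text
t: 3.4
eef_pos: [474.9, 337.6, 260.5]
tool_rot: [-0.237, 3.132, 0.0]
wrist_force: [-0.2, -0.1, 5.2]
opening: 21.5
grasp_force: 78.7
```

```bash
python3 -c "
from h import *
s=sensors.read_state();print(s['t'],s['eef_pos'],s['wrist_force'],s['wrist_torque'])
plan([474.1,337.7,345],down(98.7))"
```

```text
3.4 [474.9483201  337.56058323 260.49904844] [-0.20749752 -0.12179974  5.23931189] [-0.08831195  0.03570277  0.01863836]
travel [ 0.0019  0.0007 -0.2113] twist [ 0.0001  0.0004 -0.0004]
```

{"method": "send_rows", "body": {"travel": [[0, 0, -0.03], [0, 0, -0.08], [0, 0, -0.16], [0, 0, -0.25], [0, 0, -0.35]], "twist": [[0, 0, 0], [0, 0, 0], [0, 0, 0], [0, 0, 0], [0, 0, 0]]}}

```text
t: 3.82
eef_pos: [474.4, 337.4, 400.2]
tool_rot: [0.237, -3.129, 0.002]
wrist_force: [1.5, 0.5, -0.6]
opening: 20.9
grasp_force: 78.2
```

```bash
cat >> h.py <<'E'
a=np.radians(112.1); ex=np.array([np.cos(a),np.sin(a)]); ny=np.array([-ex[1],ex[0]])
def rk(al,z,lat=-537.5): return [*(al*ex+lat*ny),z]
def along():
    s=sensors.read_state(); p=s['eef_pos'][:2]; f=s['wrist_force']
    print(round(s['t'],2),'al %.1f lat %.1f z %.1f'%(p@ex,p@ny,s['eef_pos'][2]),'f al %.1f lat %.1f z %.1f'%(f[:2]@ex,f[:2]@ny,f[2]),'open',round(s['opening'],1))
E
python3 -c "
from h import *
along(); print(rk(-322,410))
plan(rk(-322,410),down(112.1))"
```

```text
3.82 al 134.1 lat -566.5 z 400.2 f al -0.1 lat -1.6 z -0.6 open 20.9
[np.float64(619.1533518244883), np.float64(-96.12167770332266), 410]
travel [-0.1943 -1.1259 -0.0241] twist [-0.0004 -0.0021 -0.1493]
```

{"method": "send_rows", "body": {"travel": [[-0.02, -0.1, -0.024], [-0.04, -0.2, -0.024], [-0.06, -0.3, -0.024], [-0.08, -0.4, -0.024], [-0.1, -0.5, -0.024]], "twist": [[0, 0, -0.03], [0, 0, -0.06], [0, 0, -0.09], [0, 0, -0.12], [0, 0, -0.149]]}}

```text
t: 4.23
eef_pos: [544.6, 144.2, 409.5]
tool_rot: [0.606, -3.082, -0.0]
wrist_force: [2.3, 0.3, -0.8]
opening: 21.1
grasp_force: 78.4
```

```bash
python3 -c "
from h import *
along(); plan(rk(-322,410),down(112.1))"
```

```text
4.23 al -71.3 lat -558.9 z 409.5 f al -0.5 lat -2.2 z -0.8 open 21.1
travel [ 0.0551 -0.6266 -0.0015] twist [ 0.0002 -0.0004  0.0017]
```

{"method": "send_rows", "body": {"travel": [[0.01, -0.1, -0.002], [0.02, -0.2, -0.002], [0.03, -0.3, -0.002], [0.04, -0.4, -0.002], [0.05, -0.5, -0.002]], "twist": [[0, 0, 0], [0, 0, 0], [0, 0, 0], [0, 0, 0], [0, 0, 0]]}}

```text
t: 4.65
eef_pos: [601.3, -49.0, 410.1]
tool_rot: [0.601, -3.083, -0.001]
wrist_force: [0.9, -0.2, -0.5]
opening: 21.3
grasp_force: 78.4
```

{"method": "send_rows", "body": {"travel": [[0.003, -0.08, 0], [0.005, -0.12, 0], [0.005, -0.12, 0], [0.005, -0.12, 0], [0.005, -0.12, 0]], "twist": [[0, 0, 0], [0, 0, 0], [0, 0, 0], [0, 0, 0], [0, 0, 0]]}}

```text
t: 5.07
eef_pos: [617.1, -91.3, 410.3]
tool_rot: [0.602, -3.083, -0.001]
wrist_force: [-0.4, -0.5, -1.9]
opening: 21.0
grasp_force: 78.4
```

```bash
python3 - <<'E'
from h import *
along(); plan(rk(-322,316),down(112.1))
t=snap('top','top1'); s=snap('scene','scene1'); 
a=cv2.resize(t[170:300,300:420],None,fx=3.3,fy=4)[:,:,::-1]; b=cv2.resize(s[150:340,220:400],None,fx=2.2,fy=2.73)[:,:,::-1]
h=min(len(a),len(b)); cv2.imwrite('pics/c4.png',np.hstack([a[:h],b[:h]]))
c=cam('top'); 
for al in(-298,-252,-212): print(al,[proj(c,rk(al,85,-537.5+l)).round(0) for l in(-48,48)])
E
```

```text
5.07 al -316.8 lat -537.4 z 410.3 f al -0.3 lat 0.6 z -1.9 open 21.0
travel [-0.0003 -0.0132  0.2356] twist [ 0.0006 -0.0004  0.0001]
-298 [array([360., 196.]), array([375., 230.])]
-252 [array([344., 203.]), array([358., 237.])]
-212 [array([329., 209.]), array([344., 243.])]
```

View pics/c4.png

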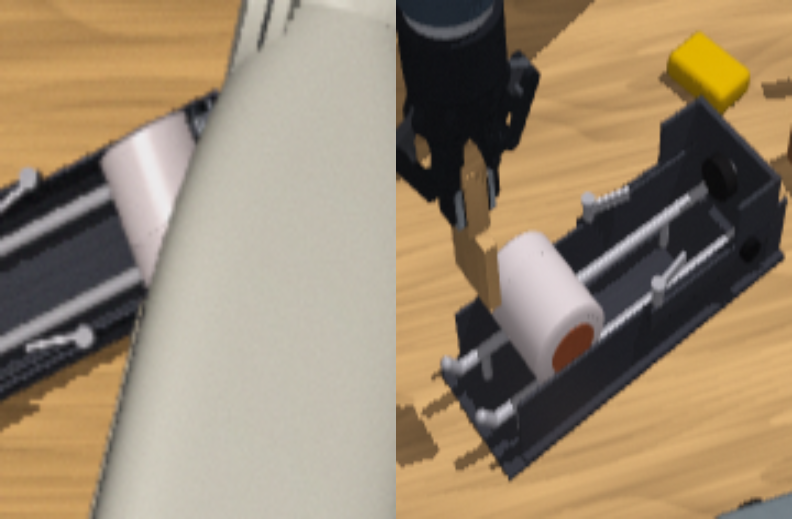

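The paddle hangs behind the jar, just above and ahead of the rail tips, with the jar's end disc at about (572,347) in the crop. Its position matches along ≈ -252, so I'm lowering the paddle.

{"method": "send_rows", "body": {"travel": [[0, -0.013, 0.03], [0, -0.016, 0.09], [0, -0.016, 0.16], [0, -0.016, 0.21], [0, -0.016, 0.236]], "twist": [[0, 0, 0], [0, 0, 0], [0, 0, 0], [0, 0, 0], [0, 0, 0]]}}

```text
t: 5.58
eef_pos: [619.0, -96.7, 313.9]
tool_rot: [0.604, -3.08, -0.002]
wrist_force: [0.4, -0.2, -0.7]
opening: 21.2
grasp_force: 78.4
```

{"method": "send_rows", "body": {"travel": [[0, 0, 0], [0, 0, 0], [0, 0, 0]], "twist": [[0, 0, 0], [0, 0, 0], [0, 0, 0]]}}

```text
t: 5.83
eef_pos: [620.1, -97.8, 317.9]
tool_rot: [-0.602, 3.081, -0.002]
wrist_force: [1.4, 0.2, -1.3]
opening: 21.3
grasp_force: 78.4
```

```bash
python3 - <<'E'
from h import *
along(); plan(rk(-322,315),down(112.1))
E
```

```text
5.83 al -323.9 lat -537.7 z 317.9 f al -0.3 lat -1.3 z -1.3 open 21.3
travel [0.0006 0.0048 0.0071] twist [-0.0009  0.0011  0.0002]
```

{"method": "send_rows", "body": {"travel": [[0, 0.008, 0.005], [0, 0.016, 0.007], [0, 0.024, 0.007], [0, 0.03, 0.007], [0, 0.035, 0.007]], "twist": [[0, 0, 0], [0, 0, 0], [0, 0, 0], [0, 0, 0], [0, 0, 0]]}}

```text
t: 6.25
eef_pos: [614.3, -84.8, 313.7]
tool_rot: [-0.602, 3.083, -0.0]
wrist_force: [-0.0, -0.1, -1.4]
opening: 21.1
grasp_force: 78.4
```

{"method": "send_rows", "body": {"travel": [[0, 0.004, 0], [0, 0.008, 0], [0, 0.012, 0], [0, 0.016, 0], [0, 0.02, 0]], "twist": [[0, 0, 0], [0, 0, 0], [0, 0, 0], [0, 0, 0], [0, 0, 0]]}}

```text
t: 6.67
eef_pos: [611.4, -77.7, 313.4]
tool_rot: [0.601, -3.083, -0.0]
wrist_force: [-0.1, -0.6, -0.9]
opening: 21.2
grasp_force: 78.4
```

{"method": "send_rows", "body": {"travel": [[0, 0.004, 0], [0, 0.008, 0], [0, 0.012, 0], [0, 0.016, 0], [0, 0.02, 0]], "twist": [[0, 0, 0], [0, 0, 0], [0, 0, 0], [0, 0, 0], [0, 0, 0]]}}

```text
t: 7.08
eef_pos: [608.4, -70.3, 313.4]
tool_rot: [0.601, -3.083, -0.0]
wrist_force: [-0.4, -0.6, -1.1]
opening: 21.2
grasp_force: 78.5
```

{"method": "send_rows", "body": {"travel": [[0, 0.005, 0], [0, 0.01, 0], [0, 0.015, 0], [0, 0.02, 0], [0, 0.025, 0]], "twist": [[0, 0, 0], [0, 0, 0], [0, 0, 0], [0, 0, 0], [0, 0, 0]]}}

```text
t: 7.5
eef_pos: [604.6, -60.9, 313.4]
tool_rot: [-0.602, 3.083, -0.0]
wrist_force: [-0.8, -0.9, -1.1]
opening: 21.6
grasp_force: 78.5
```

```bash
python3 - <<'E'
from h import *
along(); plan(rk(-250,315),down(112.1))
t=snap('top','top2')
E
```

```text
7.5 al -283.9 lat -537.3 z 313.4 f al -0.5 lat 1.1 z -1.1 open 21.6
travel [-0.0005  0.0848 -0.0041] twist [-0.      0.     -0.0003]
```

{"method": "send_rows", "body": {"travel": [[0, 0.005, 0], [0, 0.01, 0], [0, 0.015, 0], [0, 0.02, 0], [0, 0.025, 0]], "twist": [[0, 0, 0], [0, 0, 0], [0, 0, 0], [0, 0, 0], [0, 0, 0]]}}

```text
t: 7.97
eef_pos: [600.9, -51.6, 313.4]
tool_rot: [0.602, -3.083, -0.0]
wrist_force: [0.4, -0.3, -0.9]
opening: 20.8
grasp_force: 78.5
```

{"method": "send_rows", "body": {"travel": [[0, 0.005, 0], [0, 0.01, 0], [0, 0.015, 0], [0, 0.02, 0], [0, 0.025, 0]], "twist": [[0, 0, 0], [0, 0, 0], [0, 0, 0], [0, 0, 0], [0, 0, 0]]}}

```text
t: 8.38
eef_pos: [597.1, -42.4, 313.4]
tool_rot: [-0.602, 3.083, -0.0]
wrist_force: [0.4, 0.1, -1.8]
opening: 21.3
grasp_force: 78.5
```

{"method": "send_rows", "body": {"travel": [[0, 0.005, 0], [0, 0.01, 0], [0, 0.015, 0], [0, 0.02, 0], [0, 0.025, 0]], "twist": [[0, 0, 0], [0, 0, 0], [0, 0, 0], [0, 0, 0], [0, 0, 0]]}}

```text
t: 8.8
eef_pos: [593.4, -33.1, 313.4]
tool_rot: [-0.602, 3.083, -0.0]
wrist_force: [0.0, -0.2, -0.2]
opening: 21.2
grasp_force: 78.5
```

{"method": "send_rows", "body": {"travel": [[0, 0.005, 0], [0, 0.01, 0], [0, 0.015, 0], [0, 0.02, 0], [0, 0.025, 0]], "twist": [[0, 0, 0], [0, 0, 0], [0, 0, 0], [0, 0, 0], [0, 0, 0]]}}

```text
t: 9.22
eef_pos: [589.6, -23.8, 313.4]
tool_rot: [-0.602, 3.083, -0.0]
wrist_force: [0.2, 0.1, -1.0]
opening: 21.2
grasp_force: 78.5
```

```bash
python3 - <<'E'
from h import *
along(); plan(rk(-200,315),down(112.1))
s=snap('scene','scene2'); a=cv2.resize(s[150:340,220:420],None,fx=3,fy=3)[:,:,::-1]; cv2.imwrite('pics/c5.png',a)
E
```

```text
9.22 al -243.9 lat -537.3 z 313.4 f al 0.0 lat -0.2 z -1.0 open 21.2
travel [-0.0004  0.1098 -0.004 ] twist [-0.      0.     -0.0002]
```

View pics/c5.png

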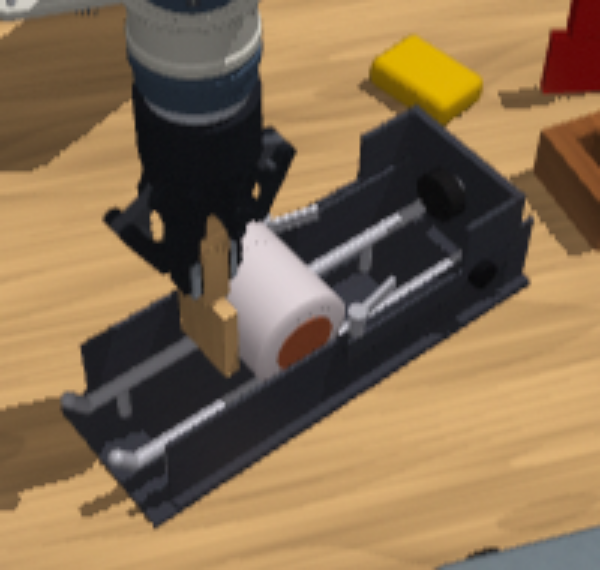

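The jar rests just ahead of the paddle with its end disc at about (305,343), close to the catch roots at (358,318). The contact is light, so I'll carry on.

{"method": "send_rows", "body": {"travel": [[0, 0.005, 0], [0, 0.01, 0], [0, 0.015, 0], [0, 0.02, 0], [0, 0.025, 0]], "twist": [[0, 0, 0], [0, 0, 0], [0, 0, 0], [0, 0, 0], [0, 0, 0]]}}

```text
t: 9.68
eef_pos: [585.8, -14.6, 313.4]
tool_rot: [0.602, -3.083, -0.0]
wrist_force: [0.8, 0.1, -0.1]
opening: 21.6
grasp_force: 78.5
```

{"method": "send_rows", "body": {"travel": [[0, 0.005, 0], [0, 0.01, 0], [0, 0.015, 0], [0, 0.02, 0], [0, 0.025, 0]], "twist": [[0, 0, 0], [0, 0, 0], [0, 0, 0], [0, 0, 0], [0, 0, 0]]}}

```text
t: 10.1
eef_pos: [582.3, -5.6, 313.7]
tool_rot: [-0.601, 3.083, -0.002]
wrist_force: [1.4, -3.6, 0.5]
opening: 21.3
grasp_force: 78.7
```

{"method": "send_rows", "body": {"travel": [[0, 0.005, 0], [0, 0.01, 0], [0, 0.015, 0], [0, 0.02, 0], [0, 0.025, 0]], "twist": [[0, 0, 0], [0, 0, 0], [0, 0, 0], [0, 0, 0], [0, 0, 0]]}}

```text
t: 10.52
eef_pos: [578.3, 3.9, 313.4]
tool_rot: [-0.602, 3.083, -0.0]
wrist_force: [2.3, -2.2, 0.2]
opening: 21.2
grasp_force: 78.6
```

{"method": "send_rows", "body": {"travel": [[0, 0.005, 0], [0, 0.01, 0], [0, 0.015, 0], [0, 0.02, 0], [0, 0.025, 0]], "twist": [[0, 0, 0], [0, 0, 0], [0, 0, 0], [0, 0, 0], [0, 0, 0]]}}

```text
t: 10.93
eef_pos: [574.6, 13.3, 313.3]
tool_rot: [0.602, -3.083, -0.0]
wrist_force: [2.0, -3.0, 0.5]
opening: 21.1
grasp_force: 78.6
```

```bash
python3 - <<'E'
from h import *
along(); plan(rk(-150,315),down(112.1))
E
```

```text
10.93 al -203.9 lat -537.3 z 313.3 f al -3.6 lat -0.7 z 0.5 open 21.1
travel [-0.0004  0.1347 -0.0042] twist [ 0.0001 -0.0001 -0.0002]
```

{"method": "send_rows", "body": {"travel": [[0, 0.005, 0], [0, 0.01, 0], [0, 0.015, 0], [0, 0.02, 0], [0, 0.025, 0]], "twist": [[0, 0, 0], [0, 0, 0], [0, 0, 0], [0, 0, 0], [0, 0, 0]]}}

```text
t: 11.35
eef_pos: [570.8, 22.5, 313.3]
tool_rot: [0.602, -3.083, -0.0]
wrist_force: [0.3, -1.8, -0.2]
opening: 21.6
grasp_force: 78.6
```

{"method": "send_rows", "body": {"travel": [[0, 0.005, 0], [0, 0.01, 0], [0, 0.015, 0], [0, 0.02, 0], [0, 0.025, 0]], "twist": [[0, 0, 0], [0, 0, 0], [0, 0, 0], [0, 0, 0], [0, 0, 0]]}}

```text
t: 11.77
eef_pos: [567.1, 31.8, 313.4]
tool_rot: [0.602, -3.083, -0.0]
wrist_force: [0.2, -0.8, -0.0]
opening: 21.2
grasp_force: 78.6
```

{"method": "send_rows", "body": {"travel": [[0, 0.005, 0], [0, 0.01, 0], [0, 0.015, 0], [0, 0.02, 0], [0, 0.025, 0]], "twist": [[0, 0, 0], [0, 0, 0], [0, 0, 0], [0, 0, 0], [0, 0, 0]]}}

```text
t: 12.18
eef_pos: [563.3, 41.0, 313.4]
tool_rot: [0.602, -3.083, -0.0]
wrist_force: [0.6, -1.9, 0.2]
opening: 21.1
grasp_force: 78.6
```

{"method": "send_rows", "body": {"travel": [[0, 0.005, 0], [0, 0.01, 0], [0, 0.015, 0], [0, 0.02, 0], [0, 0.025, 0]], "twist": [[0, 0, 0], [0, 0, 0], [0, 0, 0], [0, 0, 0], [0, 0, 0]]}}

```text
t: 12.6
eef_pos: [559.5, 50.3, 313.4]
tool_rot: [0.602, -3.083, -0.0]
wrist_force: [0.2, -1.2, -1.1]
opening: 21.3
grasp_force: 78.6
```

```bash
python3 - <<'E'
from h import *
along(); plan(rk(-150,315),down(112.1))
E
```

```text
12.6 al -163.9 lat -537.4 z 313.4 f al -1.2 lat 0.2 z -1.1 open 21.3
travel [-0.0004  0.0347 -0.0041] twist [ 0.     -0.     -0.0002]
```

Next 20 mm at the same speed, then slower.

{"method": "send_rows", "body": {"travel": [[0, 0.005, 0], [0, 0.01, 0], [0, 0.015, 0], [0, 0.02, 0], [0, 0.025, 0]], "twist": [[0, 0, 0], [0, 0, 0], [0, 0, 0], [0, 0, 0], [0, 0, 0]]}}

```text
t: 13.02
eef_pos: [555.8, 59.5, 313.4]
tool_rot: [-0.602, 3.083, 0.0]
wrist_force: [0.6, -1.8, -0.3]
opening: 21.1
grasp_force: 78.6
```

{"method": "send_rows", "body": {"travel": [[0, 0.004, 0], [0, 0.008, 0], [0, 0.012, 0], [0, 0.015, 0], [0, 0.018, 0]], "twist": [[0, 0, 0], [0, 0, 0], [0, 0, 0], [0, 0, 0], [0, 0, 0]]}}

```text
t: 13.43
eef_pos: [553.1, 66.2, 313.4]
tool_rot: [0.602, -3.083, 0.0]
wrist_force: [1.1, -2.1, -0.2]
opening: 21.0
grasp_force: 78.6
```

{"method": "send_rows", "body": {"travel": [[0, 0.002, 0], [0, 0.004, 0], [0, 0.006, 0], [0, 0.008, 0], [0, 0.01, 0]], "twist": [[0, 0, 0], [0, 0, 0], [0, 0, 0], [0, 0, 0], [0, 0, 0]]}}

```text
t: 13.85
eef_pos: [551.6, 69.8, 313.4]
tool_rot: [-0.601, 3.083, -0.0]
wrist_force: [0.4, -1.3, 0.2]
opening: 21.1
grasp_force: 78.6
```

```bash
python3 - <<'E'
from h import *
along(); plan(rk(-150,315),down(112.1))
E
```

```text
13.85 al -142.9 lat -537.4 z 313.4 f al -1.3 lat 0.1 z 0.2 open 21.1
travel [-0.0004 -0.0178 -0.004 ] twist [-0.      0.     -0.0003]
```

{"method": "send_rows", "body": {"travel": [[0, 0.0025, 0], [0, 0.005, 0], [0, 0.0075, 0], [0, 0.01, 0], [0, 0.0125, 0]], "twist": [[0, 0, 0], [0, 0, 0], [0, 0, 0], [0, 0, 0], [0, 0, 0]]}}

```text
t: 14.27
eef_pos: [549.7, 74.5, 313.4]
tool_rot: [0.602, -3.083, 0.0]
wrist_force: [0.3, -1.9, 1.5]
opening: 21.2
grasp_force: 78.6
```

{"method": "send_rows", "body": {"travel": [[0, 0.0025, 0], [0, 0.005, 0], [0, 0.0075, 0], [0, 0.01, 0], [0, 0.0125, 0]], "twist": [[0, 0, 0], [0, 0, 0], [0, 0, 0], [0, 0, 0], [0, 0, 0]]}}

```text
t: 14.68
eef_pos: [547.9, 79.1, 313.4]
tool_rot: [-0.602, 3.083, -0.0]
wrist_force: [0.9, -2.6, -0.2]
opening: 20.9
grasp_force: 78.6
```

```bash
python3 - <<'E'
from h import *
along()
E
```

```text
14.68 al -132.8 lat -537.4 z 313.4 f al -2.7 lat 0.2 z -0.2 open 20.9
```

Slower: 0.4 mm per row.

{"method": "send_rows", "body": {"travel": [[0, 0.001, 0], [0, 0.002, 0], [0, 0.003, 0], [0, 0.004, 0], [0, 0.005, 0]], "twist": [[0, 0, 0], [0, 0, 0], [0, 0, 0], [0, 0, 0], [0, 0, 0]]}}

```text
t: 15.1
eef_pos: [547.1, 80.8, 313.4]
tool_rot: [-0.601, 3.083, -0.0]
wrist_force: [0.8, -1.9, 0.2]
opening: 21.2
grasp_force: 78.6
```

{"method": "send_rows", "body": {"travel": [[0, 0.001, 0], [0, 0.002, 0], [0, 0.003, 0], [0, 0.004, 0], [0, 0.005, 0]], "twist": [[0, 0, 0], [0, 0, 0], [0, 0, 0], [0, 0, 0], [0, 0, 0]]}}

```text
t: 15.52
eef_pos: [546.4, 82.7, 313.4]
tool_rot: [-0.602, 3.083, -0.0]
wrist_force: [1.0, -2.3, -0.4]
opening: 21.4
grasp_force: 78.6
```

{"method": "send_rows", "body": {"travel": [[0, 0.001, 0], [0, 0.002, 0], [0, 0.003, 0], [0, 0.004, 0], [0, 0.005, 0]], "twist": [[0, 0, 0], [0, 0, 0], [0, 0, 0], [0, 0, 0], [0, 0, 0]]}}

```text
t: 15.93
eef_pos: [545.6, 84.6, 313.4]
tool_rot: [-0.602, 3.083, -0.0]
wrist_force: [0.3, -1.7, 0.6]
opening: 21.0
grasp_force: 78.6
```

```bash
python3 - <<'E'
from h import *
along()
E
```

```text
15.93 al -126.9 lat -537.4 z 313.4 f al -1.7 lat 0.3 z 0.6 open 21.0
```

{"method": "send_rows", "body": {"travel": [[0, 0.001, 0], [0, 0.002, 0], [0, 0.003, 0], [0, 0.004, 0], [0, 0.005, 0]], "twist": [[0, 0, 0], [0, 0, 0], [0, 0, 0], [0, 0, 0], [0, 0, 0]]}}

```text
t: 16.35
eef_pos: [544.9, 86.5, 313.4]
tool_rot: [-0.602, 3.083, 0.0]
wrist_force: [0.7, -2.7, 0.1]
opening: 21.1
grasp_force: 78.6
```

{"method": "send_rows", "body": {"travel": [[0, 0.001, 0], [0, 0.002, 0], [0, 0.003, 0], [0, 0.004, 0], [0, 0.005, 0]], "twist": [[0, 0, 0], [0, 0, 0], [0, 0, 0], [0, 0, 0], [0, 0, 0]]}}

```text
t: 16.77
eef_pos: [544.1, 88.3, 313.4]
tool_rot: [-0.602, 3.083, -0.0]
wrist_force: [0.6, -2.5, 0.8]
opening: 20.8
grasp_force: 78.6
```

```bash
python3 - <<'E'
from h import *
along()
E
```

```text
16.77 al -122.9 lat -537.4 z 313.4 f al -2.6 lat 0.4 z 0.8 open 20.8
```

{"method": "send_rows", "body": {"travel": [[0, 0.001, 0], [0, 0.002, 0], [0, 0.003, 0], [0, 0.004, 0], [0, 0.005, 0]], "twist": [[0, 0, 0], [0, 0, 0], [0, 0, 0], [0, 0, 0], [0, 0, 0]]}}

```text
t: 17.18
eef_pos: [543.4, 90.1, 313.4]
tool_rot: [-0.601, 3.083, -0.0]
wrist_force: [1.1, -2.5, 0.2]
opening: 21.1
grasp_force: 78.6
```

{"method": "send_rows", "body": {"travel": [[0, 0.001, 0], [0, 0.002, 0], [0, 0.003, 0], [0, 0.004, 0], [0, 0.005, 0]], "twist": [[0, 0, 0], [0, 0, 0], [0, 0, 0], [0, 0, 0], [0, 0, 0]]}}

```text
t: 17.6
eef_pos: [542.7, 91.8, 313.6]
tool_rot: [-0.601, 3.083, -0.002]
wrist_force: [1.4, -4.6, 1.7]
opening: 21.5
grasp_force: 78.8
```

```bash
python3 - <<'E'
from h import *
along()
E
```

```text
17.6 al -119.2 lat -537.4 z 313.6 f al -4.8 lat 0.4 z 1.7 open 21.5
```

{"method": "send_rows", "body": {"travel": [[0, 0.001, 0], [0, 0.002, 0], [0, 0.003, 0], [0, 0.003, 0], [0, 0.003, 0]], "twist": [[0, 0, 0], [0, 0, 0], [0, 0, 0], [0, 0, 0], [0, 0, 0]]}}

```text
t: 18.02
eef_pos: [542.4, 92.5, 313.8]
tool_rot: [-0.6, 3.083, -0.004]
wrist_force: [0.7, -7.7, 2.0]
opening: 21.4
grasp_force: 78.9
```

{"method": "send_rows", "body": {"travel": [[0, 0.001, 0], [0, 0.002, 0], [0, 0.0025, 0], [0, 0.0025, 0], [0, 0.0025, 0]], "twist": [[0, 0, 0], [0, 0, 0], [0, 0, 0], [0, 0, 0], [0, 0, 0]]}}

```text
t: 18.43
eef_pos: [542.2, 93.2, 313.9]
tool_rot: [-0.6, 3.083, -0.005]
wrist_force: [1.7, -9.0, 3.8]
opening: 21.2
grasp_force: 79.0
```

```bash
python3 - <<'E'
from h import *
along()
E
```

```text
18.43 al -117.6 lat -537.4 z 313.9 f al -9.0 lat 1.8 z 3.8 open 21.2
```

{"method": "send_rows", "body": {"travel": [[0, 0.001, 0], [0, 0.002, 0], [0, 0.002, 0], [0, 0.002, 0]], "twist": [[0, 0, 0], [0, 0, 0], [0, 0, 0], [0, 0, 0]]}}

```text
t: 18.77
eef_pos: [541.9, 93.9, 313.9]
tool_rot: [-0.6, 3.083, -0.005]
wrist_force: [2.0, -10.0, 2.5]
opening: 21.2
grasp_force: 79.0
```

```bash
python3 - <<'E'
from h import *
along()
s=snap('scene','scene3'); t=snap('top','top3')
f=lambda im,u,v,w,h,k: cv2.resize(im[v:v+h,u:u+w],None,fx=k,fy=k,interpolation=cv2.INTER_CUBIC)[:,:,::-1]
c=cam('scene');ct=cam('top'); print([proj(c,rk(-115,91,-537.5+l)).round() for l in(-40,40)],[proj(ct,rk(-115,91,-537.5+l)).round() for l in(-40,40)])
cv2.imwrite('pics/c6.png',np.hstack([f(s,290,170,115,120,4),f(t,250,185,80,120,4)]))
E
```

```text
18.77 al -116.9 lat -537.4 z 313.9 f al -10.0 lat 1.9 z 2.5 open 21.2
[array([349., 241.]), array([326., 220.])] [array([296., 226.]), array([308., 254.])]
```

View pics/c6.png

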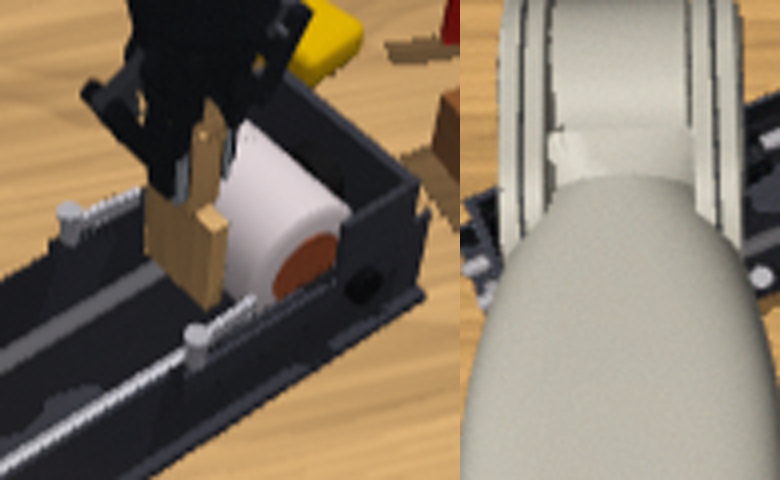

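The near catch's nose is at about (250,300) in the crop and the finger still lies parallel to the guide, so it is held aside. I'll press a little more.

{"method": "send_rows", "body": {"travel": [[0, 0.001, 0], [0, 0.002, 0], [0, 0.002, 0], [0, 0.002, 0]], "twist": [[0, 0, 0], [0, 0, 0], [0, 0, 0], [0, 0, 0]]}}

```text
t: 19.2
eef_pos: [541.7, 94.5, 313.9]
tool_rot: [-0.6, 3.083, -0.006]
wrist_force: [2.6, -11.0, 3.0]
opening: 21.0
grasp_force: 79.0
```

```bash
cat >> h.py <<'E'
def catches(name):
    s=snap('scene',name).astype(float).mean(2); o=[]
    c=cam('scene')
    for sg in(-1,1):  # sample brightness across lateral at several points along finger near nose, z=91
        row=[]
        for al in(-118,-122,-128):
            l=np.arange(34,60,1.); uv=np.array([proj(c,rk(al,91,-537.5+sg*k)) for k in l],np.float32)
            v=cv2.remap(s.astype(np.float32),uv[None,:,0].copy(),uv[None,:,1].copy(),cv2.INTER_LINEAR)[0]; row.append(v[::2].round().astype(int))
        o.append(row)
    print('lat',np.arange(34,60,2)); print('right',*o[0],sep='\n'); print('left',*o[1],sep='\n')
E
python3 - <<'E'
from h import *
along(); catches('s4')
E
```

```text
19.2 al -116.2 lat -537.4 z 313.9 f al -11.2 lat 1.8 z 3.0 open 21.0
lat [34 36 38 40 42 44 46 48 50 52 54 56 58]
right
[ 95  95  95  96 127 167 163 130 111 108 108 107 106]
[ 82  75  59  60  83 141 169 145 110  97  90  94  97]
[ 89  83  78  67  47  78 145 169 130 102  96  93  94]
left
[ 63  63  82 106 149 189 155 114 132 156 159 161 158]
[ 65  86  92  94 116 145 157 169 163 153 157 161 161]
[ 48  73  90  92 115 135 152 159 148 149 153 155 158]
```

```bash
python3 - <<'E'
import h; from h import *
for f in('scene0','scene3'):
    h.snap=lambda n,_:cv2.imread(f'pics/{f}.png'); print(f); catches('x')
E
```

```text
scene0
lat [34 36 38 40 42 44 46 48 50 52 54 56 58]
right
[ 28  29  29  30  82 147 151 119  94  68 114 159 189]
[ 28  28  28  29  54 121 155 136 101  94 119 157 187]
[ 52  52  52  52  52  85 140 158 121  96 114 156 184]
left
[ 35  42  67  98 138 178 145 106 122 145 149 151 148]
[ 61  82  85  86 107 134 146 158 152 143 147 149 149]
[ 47  69  83  85 106 126 142 148 138 138 143 145 148]
scene3
lat [34 36 38 40 42 44 46 48 50 52 54 56 58]
right
[ 96  97  97  97  97  98  94 131 181 179 141  99 102]
[ 80  74  66  66  67  69  75 107 157 171 129 108 117]
[ 90  83  79  63  40  34  32  66 144 162 149 109  94]
left
[ 64  60  48  36  66  91 122 157 179 172 164 161 158]
[ 36  29  42  66  86  98 126 146 163 170 162 161 160]
[ 27  28  40  64  84  95 114 137 156 156 146 153 158]
```

Both catches now match the initial "in" profile, left and right, so they have snapped in. I'm backing off gently.

{"method": "send_rows", "body": {"travel": [[0, -0.002, 0], [0, -0.004, 0], [0, -0.007, 0], [0, -0.01, 0], [0, -0.015, 0]], "twist": [[0, 0, 0], [0, 0, 0], [0, 0, 0], [0, 0, 0], [0, 0, 0]]}}

```text
t: 19.67
eef_pos: [543.2, 90.3, 313.1]
tool_rot: [0.602, -3.083, -0.002]
wrist_force: [0.3, -0.5, -1.0]
opening: 21.0
grasp_force: 79.0
```

{"method": "send_rows", "body": {"travel": [[0, -0.01, 0], [0, -0.03, 0], [0, -0.05, 0], [0, -0.07, 0], [0, -0.08, 0]], "twist": [[0, 0, 0], [0, 0, 0], [0, 0, 0], [0, 0, 0], [0, 0, 0]]}}

```text
t: 20.08
eef_pos: [556.0, 59.1, 313.3]
tool_rot: [0.6, -3.084, 0.0]
wrist_force: [0.4, -0.7, -2.0]
opening: 21.0
grasp_force: 79.0
```

{"method": "send_rows", "body": {"travel": [[0, 0, -0.03], [0, 0, -0.08], [0, 0, -0.15], [0, 0, -0.2], [0, 0, -0.22]], "twist": [[0, 0, 0], [0, 0, 0], [0, 0, 0], [0, 0, 0], [0, 0, 0]]}}

```text
t: 20.5
eef_pos: [555.8, 59.9, 404.3]
tool_rot: [-0.6, 3.08, -0.001]
wrist_force: [-1.2, -0.6, -0.7]
opening: 21.4
grasp_force: 79.1
```

```bash
python3 - <<'E'
from h import *
along(); catches('s5'); plan([474.9,337.6,400],down(98.7))
E
```

```text
20.5 al -153.6 lat -537.5 z 404.3 f al -0.1 lat 1.4 z -0.7 open 21.4
lat [34 36 38 40 42 44 46 48 50 52 54 56 58]
right
[ 98  98  97  99 129 169 163 130 111 109 109 108 107]
[ 65  64  66  65  88 143 169 146 110  98  94  97 100]
[ 31  31  31  31  34  76 145 170 130 102  95  93  94]
left
[76 76 74 73 73 73 72 72 72 73 74 74 73]
[68 75 76 77 77 84 86 87 90 90 91 90 93]
[ 48  74  90  92 115 136 153 159 148 148 153 156 160]
travel [-0.0731  0.7194  0.0098] twist [-0.0008  0.0026  0.1484]
```

{"method": "send_rows", "body": {"travel": [[-0.007, 0.07, 0.01], [-0.017, 0.17, 0.01], [-0.027, 0.27, 0.01], [-0.037, 0.37, 0.01], [-0.047, 0.47, 0.01]], "twist": [[0, 0, 0.03], [0, 0, 0.06], [0, 0, 0.09], [0, 0, 0.12], [0, 0, 0.148]]}}

```text
t: 20.97
eef_pos: [501.5, 242.8, 395.9]
tool_rot: [0.235, -3.131, 0.0]
wrist_force: [0.8, 0.3, -0.5]
opening: 21.0
grasp_force: 79.0
```

```bash
python3 - <<'E'
from h import *
along(); plan([474.9,337.6,400],down(98.7))
E
```

```text
20.97 al 36.3 lat -556.0 z 395.9 f al -0.0 lat -0.9 z -0.5 open 21.0
travel [ 0.0305  0.2442 -0.0101] twist [-0.0001 -0.0011 -0.0014]
```

{"method": "send_rows", "body": {"travel": [[0.01, 0.08, -0.01], [0.02, 0.16, -0.01], [0.029, 0.22, -0.01], [0.03, 0.243, -0.01], [0.03, 0.243, -0.01]], "twist": [[0, 0, 0], [0, 0, 0], [0, 0, 0], [0, 0, 0], [0, 0, 0]]}}

```text
t: 21.38
eef_pos: [475.0, 337.4, 399.9]
tool_rot: [0.244, -3.13, 0.001]
wrist_force: [-0.5, -0.2, -0.8]
opening: 21.1
grasp_force: 79.1
```

{"method": "send_rows", "body": {"travel": [[0, 0, 0], [0, 0, 0], [0, 0, 0]], "twist": [[0, 0, 0], [0, 0, 0], [0, 0, 0]]}}

```text
t: 21.63
eef_pos: [476.1, 334.6, 401.1]
tool_rot: [0.237, -3.132, 0.001]
wrist_force: [0.8, -0.0, -1.4]
opening: 21.2
grasp_force: 79.1
```

```bash
python3 - <<'E'
from h import *
along(); s=sensors.read_state(); print(s['eef_pos']); plan([474.9,337.6,325],down(98.7)); plan([474.9,337.6,400],down(98.7))
E
```

```text
21.63 al 130.9 lat -567.0 z 401.1 f al -0.3 lat -0.7 z -1.4 open 21.2
[476.12494348 334.6366538  401.07349741]
travel [0.0018 0.0079 0.1902] twist [-0.0002 -0.0003 -0.0003]
travel [0.0019 0.0078 0.0027] twist [-0.0002 -0.0003 -0.0003]
```

Lower to just above the block (paddle bottom at about 65) and check the paddle's fit with the scene view.

{"method": "send_rows", "body": {"travel": [[0.002, 0.008, 0.06], [0.002, 0.008, 0.12], [0.002, 0.008, 0.17], [0.002, 0.008, 0.203], [0.002, 0.008, 0.203]], "twist": [[0, 0, 0], [0, 0, 0], [0, 0, 0], [0, 0, 0], [0, 0, 0]]}}

```text
t: 22.05
eef_pos: [474.2, 337.5, 317.4]
tool_rot: [0.237, -3.128, 0.003]
wrist_force: [-0.3, 1.0, -0.3]
opening: 21.2
grasp_force: 79.1
```

{"method": "send_rows", "body": {"travel": [[0, 0, 0], [0, 0, 0], [0, 0, 0]], "twist": [[0, 0, 0], [0, 0, 0], [0, 0, 0]]}}

```text
t: 22.3
eef_pos: [474.7, 338.6, 321.5]
tool_rot: [-0.239, 3.131, 0.001]
wrist_force: [0.2, 0.1, -1.2]
opening: 21.2
grasp_force: 79.1
```

```bash
python3 - <<'E'
from h import *
s=sensors.read_state(); print(s['eef_pos']); plan([474.9,337.6,320],down(98.7))
s=snap('scene','scene6'); cv2.imwrite('pics/c7.png',cv2.resize(s[120:260,380:500],None,fx=4.2,fy=4.2,interpolation=cv2.INTER_CUBIC)[:,:,::-1])
c=cam('scene'); th=np.radians(98.67);bx=np.array([np.cos(th),np.sin(th)]);by=np.array([-bx[1],bx[0]]);o=np.array([474.1,337.7])
for nm,x,y,z in(('slot',10,32,50),('slot',10,-32,50),('slot',-10,32,50),('slot',-10,-32,50),('blade',6,28,69.5),('blade',6,-28,69.5),('blade',-6,28,69.5),('shoulder',6,28,135.5)):
    print(nm,x,y,((proj(c,[*(o+x*bx+y*by),z])-[380,120])*4.2).round())
E
```

```text
[474.72937014 338.64592948 321.49887259]
travel [-0.     -0.0027  0.0037] twist [0.0004 0.0012 0.0003]
slot 10 32 [163. 305.]
slot 10 -32 [223. 376.]
slot -10 32 [135. 315.]
slot -10 -32 [194. 386.]
blade 6 28 [167. 288.]
blade 6 -28 [220. 350.]
blade -6 28 [150. 293.]
shoulder 6 28 [188. 202.]
```

View pics/c7.png

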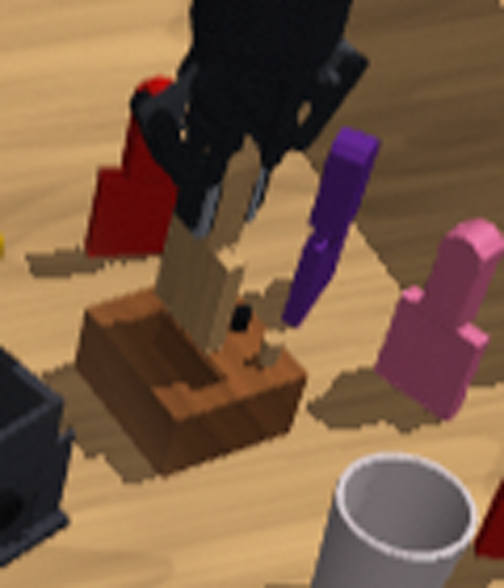

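The scene crop shows the blade hanging over the slot. Its near-face bottom corners are at about (160,288) and (210,352), and the slot's near corners at (135,318) and (190,388). This may be a small offset along block x, so I'll check numerically in the wrist view.

```bash
python3 - <<'E'
from h import *
c=cam('wrist'); im=snap('wrist','w2')
s=sensors.read_state(); th=np.radians(98.67);bx=np.array([np.cos(th),np.sin(th)]);by=np.array([-bx[1],bx[0]]);o=s['eef_pos'][:2]; b=s['eef_pos'][2]-250.5
print('bottom',b)
os=np.array([474.1,337.7])
for x in(-10,10):
  for y in (32,-32):print('slot',x,y,proj(c,[*(os+x*bx+y*by),50]).round(1))
for dz in(1,30,62):
    e=[proj(c,[*(o+x*bx+28*by),b+dz]) for x in(-6,6)]; v=int(round((e[0][1]+e[1][1])/2)); u0=int(e[0][0]); u1=int(e[1][0])
    print(dz,np.round(e,1).tolist()); print(u0-14,im[v,u0-14:u1+15].tolist())
m=(abs(im[:,:,0].astype(int)-im[:,:,2])>0)
E
```

```text
bottom 70.7413024546878
slot -10 32 [300.2 190.8]
slot -10 -32 [301.3 283.8]
slot 10 32 [331.3 190.9]
slot 10 -32 [330.4 283.8]
1 [[307.1, 203.7], [327.5, 203.8]]
293 [[109, 70, 39], [110, 70, 42], [106, 67, 34], [95, 60, 31], [94, 60, 29], [96, 59, 33], [96, 63, 34], [89, 60, 29], [78, 51, 28], [114, 73, 41], [158, 100, 54], [187, 118, 63], [186, 116, 59], [170, 103, 54], [93, 59, 32], [110, 74, 43], [119, 91, 59], [128, 100, 68], [125, 97, 64], [127, 101, 69], [123, 96, 66], [120, 95, 62], [122, 97, 61], [119, 92, 61], [120, 93, 62], [122, 93, 62], [121, 94, 63], [125, 96, 67], [121, 95, 60], [121, 94, 62], [116, 90, 59], [114, 89, 60], [114, 89, 60], [112, 86, 58], [114, 86, 57], [118, 80, 44], [97, 62, 33], [70, 46, 25], [96, 61, 32], [128, 81, 40], [129, 81, 42], [134, 84, 47], [155, 99, 52], [193, 123, 66], [209, 129, 68], [210, 131, 71], [208, 131, 71], [206, 130, 66], [207, 132, 71]]
30 [[305.6, 213.4], [328.8, 213.4]]
291 [[108, 67, 39], [107, 66, 37], [106, 65, 38], [108, 69, 35], [106, 67, 37], [106, 68, 38], [101, 65, 37], [99, 64, 36], [99, 63, 33], [95, 61, 32], [82, 52
[... 820 characters left out ...]
, [103, 64, 32], [98, 64, 36], [88, 55, 33], [105, 66, 36], [147, 94, 50], [177, 115, 66], [114, 87, 56], [106, 86, 60], [109, 85, 56], [108, 86, 58], [109, 86, 58], [110, 90, 59], [109, 86, 55], [110, 89, 59], [113, 90, 63], [115, 90, 63], [112, 89, 62], [113, 92, 64], [111, 88, 59], [112, 87, 58], [115, 90, 62], [114, 91, 64], [113, 90, 60], [114, 89, 61], [109, 86, 57], [106, 85, 56], [111, 87, 60], [110, 85, 58], [106, 85, 56], [104, 80, 54], [104, 83, 55], [106, 83, 53], [128, 99, 66], [141, 98, 61], [139, 87, 46], [141, 88, 49], [159, 101, 51], [206, 131, 72], [209, 132, 69], [208, 132, 68], [207, 132, 72], [211, 133, 69], [207, 129, 68], [205, 128, 69], [204, 130, 71], [201, 127, 69]]
```

The blade bottom spans u = 308–327, predicted 307.1–327.5, so there's no slip in the grip. I'm inserting with a −1 mm correction.

{"method": "send_rows", "body": {"travel": [[0, -0.002, 0.01], [0, -0.0025, 0.03], [0, -0.0025, 0.05], [0, -0.0025, 0.07], [0, -0.0025, 0.09]], "twist": [[0, 0.001, 0], [0, 0.001, 0], [0, 0.001, 0], [0, 0.001, 0], [0, 0.001, 0]]}}

```text
t: 22.82
eef_pos: [474.3, 337.8, 282.9]
tool_rot: [0.24, -3.13, 0.001]
wrist_force: [0.8, -0.5, -1.8]
opening: 21.3
grasp_force: 79.1
```

{"method": "send_rows", "body": {"travel": [[0, 0, 0.015], [0, 0, 0.03], [0, 0, 0.042], [0, 0, 0.05], [0, 0, 0.05]], "twist": [[0, 0, 0], [0, 0, 0], [0, 0, 0], [0, 0, 0], [0, 0, 0]]}}

```text
t: 23.23
eef_pos: [474.3, 337.8, 263.4]
tool_rot: [0.24, -3.13, 0.001]
wrist_force: [-0.2, 0.6, -1.3]
opening: 21.2
grasp_force: 79.1
```

{"method": "send_rows", "body": {"travel": [[0, 0, 0], [0, 0, 0], [0, 0, 0]], "twist": [[0, 0, 0], [0, 0, 0], [0, 0, 0]]}}

```text
t: 23.48
eef_pos: [474.5, 337.9, 264.6]
tool_rot: [0.24, -3.132, -0.0]
wrist_force: [-0.6, 1.1, -1.7]
opening: 21.2
grasp_force: 79.1
```

```bash
python3 - <<'E'
from h import *
along(); s=sensors.read_state(); print(s['eef_pos'],s['wrist_torque']); plan([474.9,337.6,260.5],down(98.7))
E
```

```text
23.48 al 134.5 lat -566.8 z 264.6 f al 1.3 lat 0.1 z -1.7 open 21.2
[474.53352004 337.9027932  264.58045911] [-0.01061616 -0.00385847 -0.01252459]
travel [-0.0008 -0.0009  0.0102] twist [ 0.0002 -0.0006  0.0007]
```

{"method": "send_rows", "body": {"travel": [[0, 0, 0.004], [0, 0, 0.008], [0, 0, 0.01], [0, 0, 0.01], [0, 0, 0.01]], "twist": [[0, 0, 0], [0, 0, 0], [0, 0, 0], [0, 0, 0], [0, 0, 0]]}}

```text
t: 23.9
eef_pos: [474.4, 337.9, 260.6]
tool_rot: [0.24, -3.131, -0.0]
wrist_force: [-1.3, 0.2, 3.7]
opening: 21.0
grasp_force: 79.7
```

{"method": "send_rows", "body": {"travel": [[0, 0, 0], [0, 0, 0], [0, 0, 0], [0, 0, 0], [0, 0, 0]], "twist": [[0, 0, 0], [0, 0, 0], [0, 0, 0], [0, 0, 0], [0, 0, 0]], "gripper": 0.3}}

```text
t: 24.32
eef_pos: [474.4, 337.9, 260.0]
tool_rot: [0.24, -3.131, 0.0]
wrist_force: [-0.1, 0.1, -0.6]
opening: 59.8
grasp_force: 0.0
```

{"method": "send_rows", "body": {"travel": [[0, 0, -0.02], [0, 0, -0.06], [0, 0, -0.12], [0, 0, -0.2], [0, 0, -0.3]], "twist": [[0, 0, 0], [0, 0, 0], [0, 0, 0], [0, 0, 0], [0, 0, 0]]}}

```text
t: 24.73
eef_pos: [474.2, 337.6, 380.4]
tool_rot: [0.239, -3.128, 0.002]
wrist_force: [1.8, 0.6, -0.4]
opening: 60.0
grasp_force: 0.0
```

{"method": "send_rows", "body": {"travel": [[0, 0.1, -0.05], [0, 0.2, -0.05], [0, 0.2, -0.05], [0, 0.2, -0.05], [0, 0.2, -0.05]], "twist": [[0, 0, 0], [0, 0, 0], [0, 0, 0], [0, 0, 0], [0, 0, 0]]}}

```text
t: 25.15
eef_pos: [462.2, 417.0, 400.1]
tool_rot: [0.241, -3.13, 0.001]
wrist_force: [1.0, 0.1, 0.0]
opening: 59.8
grasp_force: 0.0
```

{"method": "send_rows", "body": {"travel": [[0, 0, 0], [0, 0, 0], [0, 0, 0], [0, 0, 0]], "twist": [[0, 0, 0], [0, 0, 0], [0, 0, 0], [0, 0, 0]]}}

```text
t: 25.48
eef_pos: [462.7, 416.3, 400.2]
tool_rot: [0.238, -3.131, 0.0]
wrist_force: [0.5, 0.3, -0.5]
opening: 59.6
grasp_force: 0.0
```

```bash
python3 - <<'E'
from h import *
s=sensors.read_state(); print(s['t'],s['eef_pos'],s['qvel'].round(3))
catches('s9')
a=cv2.imread('pics/scene0.png').astype(int);b=cv2.imread('pics/s9.png').astype(int)
t0=cv2.imread('pics/top0.png').astype(int);snap('top','t9');t1=cv2.imread('pics/t9.png').astype(int)
for n,A,B,r in(('block/paddle scene',a,b,(165,235,395,460)),('tumbler',a,b,(225,280,450,495)),('crock',a,b,(205,290,80,155)),('bottle',a,b,(300,360,90,140)),('spare',a,b,(320,385,145,205)),('block top',t0,t1,(245,295,183,232)),('tumb top',t0,t1,(182,220,175,215)),('crock top',t0,t1,(245,290,455,510)),('spare top',t0,t1,(150,215,420,500))):
    d=abs(A-B).max(2)[r[0]:r[1],r[2]:r[3]]; print(n,'changed px',(d>40).sum(),'of',d.size)
E
```

```text
25.4833 [462.70587757 416.2603089  400.24403572] [ 0.002  0.001  0.002 -0.002  0.002  0.001]
lat [34 36 38 40 42 44 46 48 50 52 54 56 58]
right
[ 92  92  92  93 122 160 156 124 105 103 103 103 102]
[ 61  61  64  63  84 137 162 138 105  94  89  92  95]
[ 29  30  30  30  32  73 139 163 125  97  91  89  89]
left
[ 86  87  91 101 143 182 146  90  73  78  80  81  80]
[ 63  82  87  89 111 138 145 141 103  76  79  81  81]
[ 45  69  84  87 109 129 141 144 111  78  77  78  80]
block/paddle scene changed px 127 of 4550
tumbler changed px 0 of 2475
crock changed px 0 of 6375
bottle changed px 0 of 3000
spare changed px 0 of 3900
block top changed px 248 of 2450
tumb top changed px 0 of 1520
crock top changed px 0 of 2475
spare top changed px 0 of 5200
```

```bash
python3 - <<'E'
from h import *
for f in('scene0','s9'):
    im=cv2.imread(f'pics/{f}.png').astype(int)[165:228,408:446]; b,g,r=im[...,0],im[...,1],im[...,2]
    m=((g*100>r*74)&(r>80)); n,l,st,ce=cv2.connectedComponentsWithStats(m.astype(np.uint8)); k=st[1:,4].argsort()[::-1][:3]+1; print(f,st[k].tolist(),ce[k].round(1).tolist())
E
```

```text
scene0 [[0, 0, 38, 47, 943], [29, 59, 9, 4, 21], [0, 57, 5, 6, 19]] [[22.7, 19.2], [34.0, 61.1], [1.4, 60.2]]
s9 [[0, 0, 38, 47, 1027], [28, 59, 10, 4, 21], [0, 56, 5, 7, 20]] [[21.8, 20.0], [33.9, 61.2], [1.3, 60.0]]
```

```bash
python3 -c "
from plant import job
print(job.finish_job())"
```

```text
the job is handed in; nothing more can be done
None
```

The job is handed in: the jar is behind both snapped-in catches (highest force read 11 N, at the ends of moves), the paddle is back in its slot and released with the arm clear, and the crock, bottle, cup and standing jar show no change in the pictures.

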